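# Feel out the last bombilla in the stock box and stand it in the black mate

## Robot

A 6-joint arm with a two-finger parallel gripper is mounted at the origin on the work surface. World frame = base frame: x ahead of the robot, y to its left, z up, the work surface at z = 0. Lengths are in m, angles in rad, forces in N, time in s.
With the tool pointing down it reaches from about 0.325 to 0.925 m from the base axis. Payload 3.1 kg.
Tool frame: the origin (TCP) lies at the very end of the fingers, on their centre line; the grasp point (between the pads) lies behind it (manip.grip_depth is the z of the grasp point in the tool frame, in m); z points along the fingers, y is the line along which they close (so a half turn about z gives the same grasp; the last joint's range is limited). The gripper opens to 85 mm and grips with 20 to 120 N. Pads are 22 mm wide; open, the fingers measure 114 mm over their backs; the gripper's body (76 mm by 85 mm) begins 54 mm behind the grasp point. The pads swing forward as they close: fully open they stand 13 mm farther back than shut.
Start: joints at [-1.32, 0.217, 1.613, -0, 1.311, -0.112], TCP at [0.222, -0.584, 0.231] pointing down, gripper open.
Joint ranges: [-2.75, 2.75], [-0.78, 2.1], [0.31, 2.55], [-1.13, 4.27], [0.13, 2.63], [-2.58, 2.58]. Speed limits (rad/s): [2.79, 2.79, 3.14, 3.14, 3.14, 3.14].

## Interface

Orientations are given as a unit quaternion [x, y, z, w].
In Python, from workcell import manip gives the robot as it stands.
- The arm moves only by the shell command python3 -m jog 'ROWS' [OPENING] [FORCE]. ROWS is JSON, a list of rows, each a list of 2 entries, a list of its own where there are three numbers: the shift along the tool's x, y, z in m, then the turn about the tool's z in degrees. In form: [[[tx, ty, tz], turn], ...]. A call has 1 to 12 rows; each row shifts and turns the commanded pose from where the row before left it, along the tool's axes as they then stand; what a row does not reach is not made up. A row lasts 1/12 s, in which the tool goes at most 41.7 mm and 7.16 degrees, less where a joint would pass 70% of its speed; a pose out of reach is approached as far as the arm can. A call is refused whole if a number of a shift passes 0.0417 or a number of a turn 7.16, either way. A call with a gripper value outside its range is refused whole. OPENING is the opening, from 0 (shut) to 1 (fully open), set as the call begins (- or left out, the last holds). The fingers move at their own pace and stop on an object; FORCE is the grip in N (left out, the last holds). Time passes only in rows, so rows that do not move let the fingers close. It gives the time, the measured TCP pose, the force, the opening and the grip force at its end, in the units of the state.
- manip.state(): the state, without advancing time (a new reading comes with each control period).
- manip.snapshot(name): name is "scene" or "top" or "wrist"; returns a dict with "pixels" (420x560x3 uint8, red, green, blue), "fx", "fy", "cx", "cy" (pixels), "R" (3x3) and "t" (3): a world point X has camera coordinates R X + t. Camera axes: x right, y down, z forward; pixel columns grow to the right and rows downward; lengths in m; the calibration is good to about 2 mm. The wrist camera is an equidistant fisheye: a pixel r from the principal point sees the ray r / f radians off the axis. A picture is of the moment at which its call begins. There is no depth.
- manip.hand_in(): hands the job in; it is judged then, once.
The state is a dict: "time_s": time; "joints": joint angles; "qvel": joint speeds; "joint_efforts": joint torques, N m; "tcp_pos": TCP position; "tcp_rot": TCP orientation; "force": force on the tool from outside, world axes, zero at the start; "moment": the same for the moment, N m; "opening": opening from 0.0 (shut) to 1.0 (fully open); "grip_force": force on a finger pad.
Only numpy, scipy, OpenCV 4.12 (cv2) and the standard library are available. Lean on these libraries where they do the work, as an engineer would, in place of code of your own. Each camera call takes 0.05 s, during which the arm holds its last target. There are 200 camera calls.

## Task

A customer has chosen the black mate: find the last bombilla (metal drinking straw), which lies on the floor of the wooden stock box with its mouthpiece end hidden under the till, draw it out from under there and take it out of the box. Only its strainer half can be gripped in the box, so lay it flat on the counter (the leather mat is free for this) and let go to change your grip, then stand it strainer down in the black mate, resting on the bottom of the cup. Leave all the mates standing upright where they are and the tin in its place.

Things in the scene. Friction and masses are not known exactly. Their poses are not given: they have to be found in the camera images.
- bombilla: Loose steel straw, 175 mm, 60 g. Origin mid-length on its underside as it lies, z up; length along x, axis 8 mm up. Along x in mm: strainer (flat, holes) 35.5 to 87.5, 24 wide, 16 thick; round stem, 10 dia, the part to grip, -50 to 35.5; square brass knop, 16 x 16, -62 to -50; mouthpiece 13 wide, 7 thick, to -87.5. Does not roll; stem lies 3 mm clear of the floor.
- strainer_tip (a point): middle of the strainer's end face, the end that goes down into the mate, 87.5 mm along +x from the bombilla's origin and 8 mm up
- mouth_tip (a point): middle of the mouthpiece's end face, the bombilla's other end
- box: Fixed open stock box, dark wood, red lining: 196 (x) by 301 (y) by 66 mm high, walls and floor 8 mm. Origin under its centre. On its floor lies only the bombilla, within 0.2 rad of the box's y axis, strainer towards +y, its middle within 30 mm of x = 0, mouthpiece end 45 to 75 mm under the till and 8 to 35 mm from the end wall.
- till_edge (a point): Middle of the lower free edge of the till, a fixed shallow tray across the box's inner -y end: it spans the full width, reaches 80 mm in from the inner end wall, its underside 46 mm above the table (38 mm above the inner floor), its top level with the rim; the spare rims in it stay below that. At y = -62.5 mm in the box's frame.
- mat: fixed brown leather mat, 130 mm (its x) by 210 mm (its y), 3 mm thick, a free place to lay the bombilla; origin under its centre
- mate_black: The chosen mate: round cup in black leather with a steel rim, standing loose, 350 g, 100 mm high, 90 mm in diameter. Origin under its centre, z up. Mouth 64 mm across, inner floor 14 mm above its underside and about 48 mm across; a bombilla put in it leans on the rim.
- mate_red: a mate of the same shape covered in red leather, not to be disturbed
- mate_tan: a mate of the same shape covered in tan leather, not to be disturbed
- tin: closed round steel tin with a green label, 76 mm in diameter, 110 mm high, standing, not to be disturbed; origin under its centre

How it is judged:
On the way:
1. the bombilla lies flat on the counter or mat outside the box, let go ((y of bombilla in the frame of box above 0.15 m or x of bombilla in the frame of box above 0.1 m or x of bombilla in the frame of box below -0.1 m or y of bombilla in the frame of box below -0.15 m) and height (world z) of each of strainer_tip, mouth_tip below 0.03 m and contact force between bombilla and the fingers below 0.1 N), for 0.2 s.
At the end, for the whole second after the job is handed in: Bombilla at rest in the black mate, strainer down: strainer end within 32 mm of the cup's axis and under 35 mm above its underside (inner floor at 14 mm), mouthpiece end over 140 mm above it. Mates and tin within 30 mm of where they stood, upright within 0.1 rad (horizontal distance between strainer_tip and mate_black below 0.032 m and z of strainer_tip in the frame of mate_black below 0.035 m and z of mouth_tip in the frame of mate_black above 0.14 m and linear speed of bombilla below 0.03 m/s and angular speed of bombilla below 0.3 rad/s and angle between each of mate_black, mate_red, mate_tan, tin's own z axis and vertical below 0.1 rad and distance of each of mate_black, mate_red, mate_tan, tin from where it was at the start of the episode below 0.03 m); the robot touches nothing.
It fails at once if a mate or the tin is knocked over (angle between any of mate_black, mate_red, mate_tan, tin's own z axis and vertical above 0.6 rad).
It also fails if it takes over 54 s, if anything falls off the work surface, if the arm or the gripper's body presses on something with over 40 N, if the wrist force passes 120 N, or if a joint passes its speed limit or range.

## Working session

There is one attempt and no reset: what is moved stays moved. The work goes in short steps, Python scripts to look and compute and a shell command to move; the robot and the scene stay as the last step left them, time stands still between calls to the robot, and variables do not carry over. Pictures are saved under pics/ and viewed, at most 10 in all, crops included, and the job is handed in when it is done.

```bash
mkdir -p pics; ls; python3 - <<'E'
from workcell import manip
import cv2
for n in("top","scene"):
    s=manip.snapshot(n); cv2.imwrite(f"pics/{n}0.png",s["pixels"][:,:,::-1])
    print(n,s["fx"],s["fy"],s["cx"],s["cy"],s["R"],s["t"])
print(manip.grip_depth,manip.state())
E
```

```text
pics
top 544.3202241727315 544.3202241727315 273.67677687070415 208.68985870360075 [[-0.01438477 -0.99969626  0.02001155]
 [-0.98763812  0.01108132 -0.15635902]
 [ 0.15608978 -0.02201335 -0.98749754]] [0.03536822 0.50125107 1.2476153 ]
scene 493.83671116515495 493.83671116515495 283.68993965119705 209.80045810545116 [[ 0.81368871  0.58120706  0.01044247]
 [ 0.43343597 -0.5946432  -0.67715044]
 [-0.38735507  0.55551581 -0.7357705 ]] [-0.40957421 -0.15781387  1.41074346]
-0.0187 {'time_s': 0.1, 'joints': array([-1.32017490e+00,  2.17666515e-01,  1.61475776e+00, -1.45320346e-05,
        1.31129803e+00, -1.12200856e-01]), 'qvel': array([-0.00047894, -0.00044588, -0.00224973,  0.0012535 , -0.00209376,
       -0.00012184]), 'joint_efforts': array([-1.34684120e-03, -3.98081088e+01, -3.04970670e+01, -1.86007951e-04,
        4.23749909e-03,  2.02607185e-05]), 'tcp_pos': array([ 0.22165746, -0.58360208,  0.23011472]), 'tcp_rot': array([ 9.83589182e-01,  1.80419474e-01, -8.06422728e-05, -1.06179466e-03]), 'force': array([0.90510122, 0.42388727, 0.96746687]), 'moment': array([0.03525204, 0.02326982, 0.01832492]), 'grip_force': 0.0, 'opening': 1.0040239162953182}
```

View pics/top0.png

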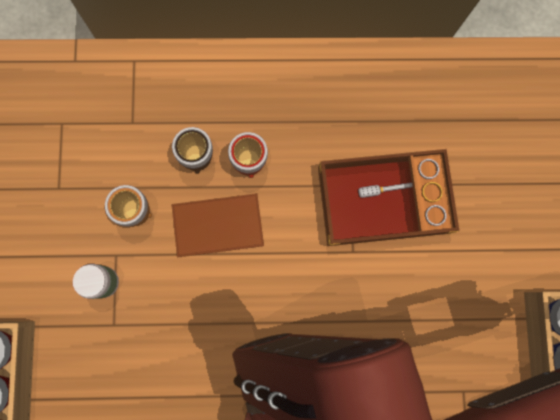

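View pics/scene0.png

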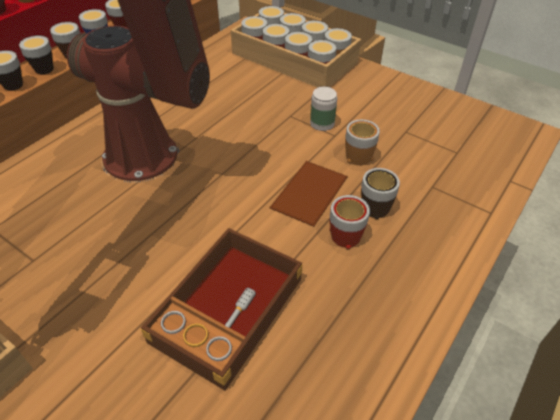

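The top view shows the black mate at (193,148), red at (248,152), tan at (127,206) and the tin at (92,281). The mat is centred near (218,225). The bombilla's strainer tip is at (360,191), and its stem runs under the till at (411,185).

```bash
cat > h.py <<'E'
import numpy as np, cv2
from workcell import manip
from scipy.spatial.transform import Rotation as Ro
def ray(s,u,v):
    x=np.array([(u-s["cx"])/s["fx"],(v-s["cy"])/s["fy"]])
    if s.get("fish"):
        r=np.hypot(*x); d=np.array([*(x/r*np.sin(r)),np.cos(r)])
    else: d=np.array([*x,1.])
    R=np.array(s["R"]); return -R.T@np.array(s["t"]), R.T@d
def at(s,u,v,z):
    c,d=ray(s,u,v); return (c+d*(z-c[2])/d[2])[:3]
def snap(n):
    s=manip.snapshot(n); s["fish"]=n=="wrist"; return s
def pix(s,X):
    p=np.array(s["R"])@np.array(X)+np.array(s["t"])
    if s["fish"]:
        r=np.hypot(p[0],p[1]); q=p[:2]/r*np.arctan2(r,p[2])
    else: q=p[:2]/p[2]
    return q*s["fx"]+[s["cx"],s["cy"]]
E
python3 - <<'E'
from h import *
np.set_printoptions(precision=4,suppress=True)
s=snap("top")
for n,u,v,z in[("tip",360,191.5,.016),("neck",381,190.5,.016),("till",411,185.5,.014),("b1",319,164,.066),("b2",446,150,.066),("b3",457,230,.066),("b4",331,244,.066),
 ("m1",172,205,.003),("m2",259,195,.003),("m3",263,245,.003),("m4",178,255,.003),("black",193,148,.1),("red",248,152,.1),("tan",127,205,.1),("tin",92,281,.11)]:
    print(n,at(s,u,v,z))
im=s["pixels"][:,:,::-1]
a=cv2.resize(im[140:250,310:465],None,fx=4,fy=4,interpolation=cv2.INTER_CUBIC)
cv2.imwrite("pics/crop1.png",a)
E
```

```text
tip [ 0.5452 -0.1817  0.016 ]
neck [ 0.5471 -0.233   0.016 ]
till [ 0.5591 -0.3075  0.014 ]
b1 [ 0.6025 -0.0784  0.066 ]
b2 [ 0.6336 -0.3808  0.066 ]
b3 [ 0.4427 -0.3942  0.066 ]
b4 [ 0.4139 -0.1009  0.066 ]
m1 [0.5192 0.2745 0.003 ]
m2 [0.5416 0.0635 0.003 ]
m3 [0.4193 0.0551 0.003 ]
m4 [0.3979 0.2585 0.003 ]
black [0.6344 0.2126 0.1   ]
red [0.6239 0.0871 0.1   ]
tan [0.5041 0.3589 0.1   ]
tin [0.3359 0.4274 0.11  ]
```

View pics/crop1.png

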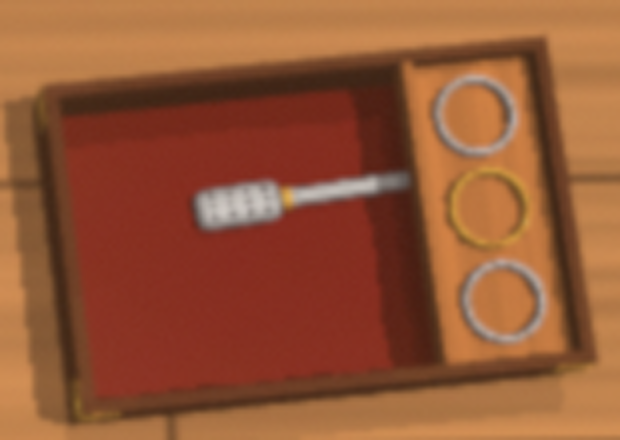

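```bash
python3 -m jog '[[[0,0,0],-6.8],[[0,0,0],-6.8],[[0,0,0],-6.8],[[0,0,0],-6.8],[[0,0,0],-6.8],[[0,0,0],-6.8],[[0,0,0],-6.8],[[0,0,0],-6.8],[[0,0,0],-6.8],[[0,0,0],-6.8],[[0,0,0],-7]]' 0.5
python3 -m jog '[[[0.025,0.03,0],0],[[0.025,0.03,0],0],[[0.025,0.03,0],0],[[0.025,0.03,0],0],[[0.025,0.03,0],0],[[0.025,0.03,0],0],[[0.025,0.03,0],0],[[0.025,0.03,0],0],[[0.025,0.03,0],0],[[0.025,0.03,0.01],0],[[0.025,0.03,0.02],0],[[0.025,0.03,0.02],0]]'
python3 -m jog '[[[0,0,0],0],[[0,0,0],0],[[0,0,0],0]]'
python3 - <<'E'
from h import *
np.set_printoptions(precision=4,suppress=True)
s=snap("wrist");cv2.imwrite("pics/w1.png",s["pixels"][:,:,::-1])
st=manip.state();print(st["tcp_pos"],st["joints"],Ro.from_quat(st["tcp_rot"]).as_matrix())
print(s["R"],s["t"],s["fx"],s["cx"],s["cy"],pix(s,[.5445,-.18,.016]),pix(s,[.552,-.247,.016]))
E
```

```text
time_s: 1.07
tcp_pos: [0.2218, -0.584, 0.2307]
tcp_rot: [0.668, 0.744, 0.0, -0.0]
force: [0.3, -0.0, 0.1]
opening: 0.504
grip_force: 0.0
time_s: 2.07
tcp_pos: [0.5488, -0.2511, 0.1838]
tcp_rot: [0.67, 0.742, 0.0, 0.001]
force: [0.4, -0.9, -0.8]
opening: 0.501
grip_force: 0.0
time_s: 2.32
tcp_pos: [0.5467, -0.2523, 0.183]
tcp_rot: [0.67, 0.742, -0.0, -0.0]
force: [1.3, -0.4, -0.3]
opening: 0.501
grip_force: 0.0
[ 0.5468 -0.2532  0.1837] [-0.5498  0.2133  1.7104 -0.0006  1.2173 -0.6501] [[-0.1003  0.995   0.0002]
 [ 0.995   0.1003 -0.0008]
 [-0.0008  0.0001 -1.    ]]
[[ 0.9947  0.1025 -0.0012]
 [ 0.0978 -0.9458  0.3095]
 [ 0.0306 -0.308  -0.9509]] [-0.5179 -0.3162  0.2387] 325.19226210127806 280.18923446014946 212.31247745771148 [285.7953 118.4513] [286.1759 188.0443]
```

View pics/w1.png

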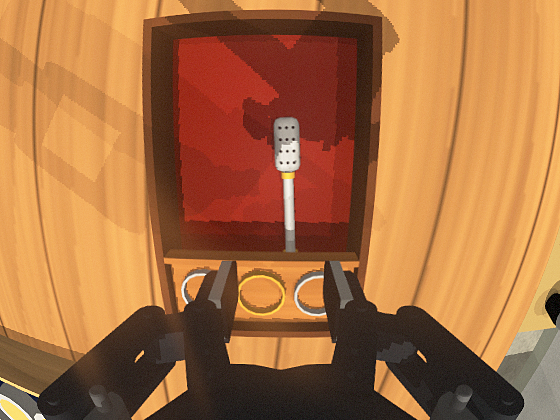

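The wrist view shows the strainer tip at (286,117), the brass ring at about (288,175) and the stem entering under the till at (290,248). It agrees with the top-view estimate.

```bash
python3 - <<'E'
from h import *
s=snap("wrist");st=manip.state();R=Ro.from_quat(st["tcp_rot"]).as_matrix()
P=[at(s,u,v,z) for u,v,z in[(286,117,.02),(288.5,175,.02),(290.5,248,.018)]]
print(P)
d=P[2]-P[0];d/=np.linalg.norm(d);g=P[1]+d*.014
print(np.degrees(np.arctan2(-d[1],-d[0])),np.degrees(np.arctan2(R[1,0],R[0,0])),g,R.T@(g-st["tcp_pos"]))
E
```

```text
[array([ 0.54484802, -0.17950034,  0.02      ]), array([ 0.55298458, -0.2341783 ,  0.02      ]), array([ 0.56348455, -0.31047364,  0.018     ])]
98.09840063009509 95.71242365908473 [ 0.55495659 -0.2480371   0.01978837] [0.0049765  0.00855904 0.16440463]
```

```bash
python3 -m jog '[[[0.005,0.0085,0.02],-2.4],[[0,0,0.03],0],[[0,0,0.03],0],[[0,0,0.03],0],[[0,0,0.03],0],[[0,0,0.02],0],[[0,0,0.009],0],[[0,0,0],0],[[0,0,0],0]]' 0.35
python3 -m jog '[[[0,0,0],0],[[0,0,0],0],[[0,0,0],0],[[0,0,0],0],[[0,0,0],0],[[0,0,0],0]]' 0 60
```

```text
time_s: 3.17
tcp_pos: [0.5552, -0.2478, 0.0153]
tcp_rot: [0.655, 0.755, 0.0, 0.001]
force: [-0.5, 0.7, 0.0]
opening: 0.351
grip_force: 0.0
time_s: 3.67
tcp_pos: [0.5568, -0.248, 0.0172]
tcp_rot: [0.655, 0.756, 0.0, 0.002]
force: [-2.2, 0.3, 6.5]
opening: 0.059
grip_force: 58.5
```

The pads hold only the crown of the stem: the opening is 5 mm and there is an upward push. I'll re-grip 6 mm lower.

```bash
python3 -m jog '[[[0,0,0],0],[[0,0,0],0],[[0,0,0.003],0],[[0,0,0.003],0],[[0,0,0],0],[[0,0,0],0]]' 0.3
python3 -m jog '[[[0,0,0],0],[[0,0,0],0],[[0,0,0],0],[[0,0,0],0],[[0,0,0],0],[[0,0,0],0]]' 0 60
```

```text
time_s: 4.17
tcp_pos: [0.5549, -0.2464, 0.008]
tcp_rot: [0.655, 0.756, 0.0, -0.0]
force: [1.9, 0.6, 0.5]
opening: 0.301
grip_force: 0.1
time_s: 4.67
tcp_pos: [0.5552, -0.2466, 0.0086]
tcp_rot: [0.655, 0.756, 0.0, 0.0]
force: [-0.1, 0.2, 3.2]
opening: 0.087
grip_force: 58.8
```

```bash
python3 -m jog '[[[0,0,-0.003],0],[[0,0,-0.003],0],[[0,0,-0.002],0],[[0.008,0,0],0],[[0.012,0,0],0],[[0.012,0,0],0],[[0.012,0,0],0],[[0.012,0,0],0],[[0.006,0,0],0],[[0,0,0],0]]'
python3 - <<'E'
from h import *
s=snap("wrist");cv2.imwrite("pics/w2.png",s["pixels"][:,:,::-1])
E
```

```text
time_s: 5.5
tcp_pos: [0.5453, -0.1829, 0.0159]
tcp_rot: [0.654, 0.756, -0.0, -0.001]
force: [-0.2, -1.1, 0.3]
opening: 0.087
grip_force: 58.6
```

View pics/w2.png

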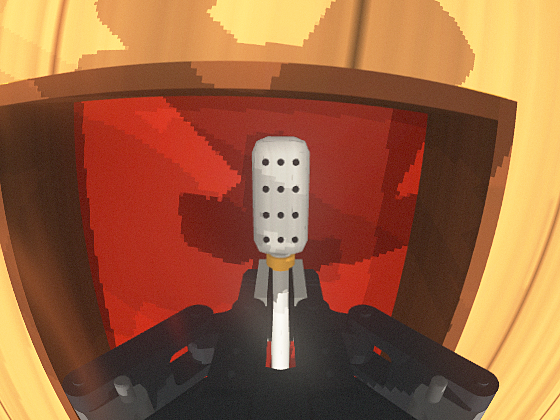

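The wrist view shows the bombilla held by the stem just behind the ring at (280,262), with the strainer well ahead of it and clear of the end wall.

```bash
python3 -m jog '[[[0,0,-0.01],0],[[0,0,-0.02],0],[[0,0,-0.03],0],[[0,0,-0.03],0],[[0,0,-0.03],0],[[0,0,-0.01],0],[[0.01,0,0],0],[[0.02,-0.002,0],0],[[0.03,-0.003,0],0],[[0.0345,-0.003,0],0]]'
python3 -m jog '[[[0.035,-0.003,0],0],[[0.035,-0.003,0],0],[[0.035,-0.003,0],0],[[0.035,-0.003,0],0],[[0.035,-0.003,0],0],[[0.035,-0.003,0],0],[[0.035,-0.003,0],0],[[0.025,0,0],0],[[0.01,0,0],0],[[0,0,0],0],[[0,0,0],0]]'
python3 - <<'E'
from h import *
s=snap("scene");cv2.imwrite("pics/s2.png",cv2.resize(s["pixels"][90:300,200:480,::-1],None,fx=2,fy=2))
E
```

```text
time_s: 6.38
tcp_pos: [0.5231, -0.0921, 0.1442]
tcp_rot: [0.656, 0.755, -0.001, -0.001]
force: [0.2, 0.2, -0.7]
opening: 0.086
grip_force: 58.6
time_s: 7.3
tcp_pos: [0.463, 0.1811, 0.1449]
tcp_rot: [0.654, 0.756, -0.001, -0.0]
force: [0.4, 0.2, -1.0]
opening: 0.082
grip_force: 58.6
```

View pics/s2.png

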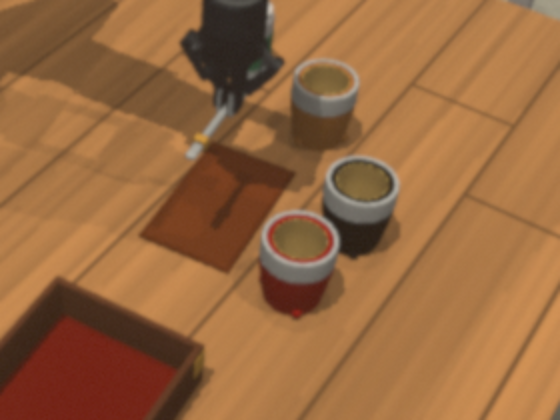

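The bombilla is held level over the mat, with the knop at (202,138) and the mouthpiece at (190,153). Next I lower it and let go.

```bash
python3 -m jog '[[[0,0,0.01],0],[[0,0,0.025],0],[[0,0,0.03],0],[[0,0,0.03],0],[[0,0,0.025],0],[[0,0,0.012],0],[[0,0,0.006],0],[[0,0,0],0],[[0,0,0],0]]'
python3 -m jog '[[[0,0,0.0],0],[[0,0,0],0],[[0,0,0],0],[[0,0,0],0]]' 0.35
python3 -m jog '[[[0,0,-0.02],0],[[0,0,-0.03],0],[[0,0,-0.03],0],[[-0.02,0,-0.02],0],[[-0.03,0,0],0],[[-0.01,0,0],0],[[0,0,0],0],[[0,0,0],0],[[0,0,0],0]]'
python3 - <<'E'
from h import *
s=snap("wrist");cv2.imwrite("pics/w3.png",s["pixels"][:,:,::-1])
E
```

```text
time_s: 8.1
tcp_pos: [0.4651, 0.1811, 0.009]
tcp_rot: [0.655, 0.756, 0.001, 0.0]
force: [0.1, -0.3, -0.9]
opening: 0.086
grip_force: 58.7
time_s: 8.43
tcp_pos: [0.4651, 0.1817, 0.0095]
tcp_rot: [0.655, 0.756, 0.001, 0.001]
force: [1.0, -0.7, 1.5]
opening: 0.344
grip_force: 0.0
time_s: 9.18
tcp_pos: [0.4717, 0.1225, 0.1075]
tcp_rot: [0.655, 0.756, -0.0, -0.001]
force: [0.3, -0.4, 0.2]
opening: 0.349
grip_force: 0.0
```

View pics/w3.png

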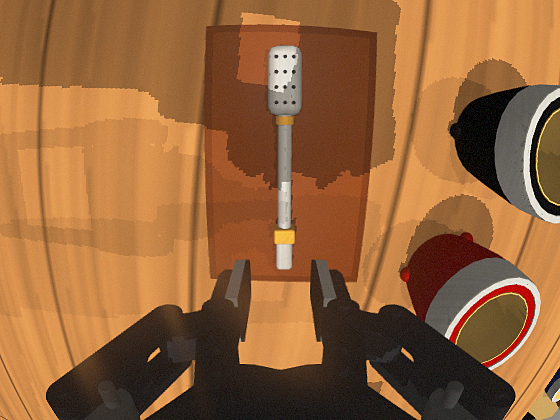

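The bombilla lies flat on the mat and let go. The strainer tip is at (285,47), the knop at (285,237) and the mouth tip at (284,268). I'll grip just ahead of the knop with the lightest force and see if it swings down.

```bash
python3 - <<'E'
from h import *
s=snap("wrist");st=manip.state();R=Ro.from_quat(st["tcp_rot"]).as_matrix()
T,K,M=[at(s,u,v,.013) for u,v in[(285,47),(285,230),(284.5,268)]]
d=(T-M)/np.linalg.norm(T-M);g=K+d*.013
print(T,K,M,np.linalg.norm(T-M),np.degrees(np.arctan2(d[1],d[0])),np.degrees(np.arctan2(R[1,0],R[0,0])),g,R.T@(g-st["tcp_pos"]))
E
```

```text
[0.45692755 0.24840279 0.013     ] [0.47700089 0.11245872 0.013     ] [0.48156836 0.0794609  0.013     ] 0.17072941174027148 98.29828877386642 98.23452811653324 [0.47512464 0.12532261 0.013     ] [0.001986   0.0038444  0.09446485]
```

```bash
python3 -m jog '[[[0.002,0.0038,0.02],0],[[0,0,0.025],0],[[0,0,0.025],0],[[0,0,0.018],0],[[0,0,0.012],0],[[0,0,0.003],0],[[0,0,0],0],[[0,0,0],0]]' 0.35
python3 -m jog '[[[0,0,0],0],[[0,0,0],0],[[0,0,0],0],[[0,0,0],0],[[0,0,0],0],[[0,0,0],0]]' 0 20
python3 -m jog '[[[0,0,-0.005],0],[[0,0,-0.015],0],[[0,0,-0.025],0],[[0,0,-0.035],0],[[0,0,-0.04],0],[[0,0,-0.04],0],[[0,0,-0.03],0],[[0,0,-0.01],0],[[0,0,0],0],[[0,0,0],0]]'
python3 - <<'E'
from h import *
s=snap("scene");cv2.imwrite("pics/s3.png",cv2.resize(s["pixels"][60:270,200:480,::-1],None,fx=2,fy=2))
E
```

```text
time_s: 9.95
tcp_pos: [0.4769, 0.1249, 0.0059]
tcp_rot: [0.655, 0.756, 0.001, 0.0]
force: [0.2, 0.0, 0.4]
opening: 0.351
grip_force: 0.0
time_s: 10.45
tcp_pos: [0.4775, 0.1247, 0.0067]
tcp_rot: [0.655, 0.756, 0.001, 0.001]
force: [-1.6, 1.2, 6.5]
opening: 0.105
grip_force: 20.5
time_s: 11.28
tcp_pos: [0.4755, 0.1244, 0.2045]
tcp_rot: [0.655, 0.756, -0.0, -0.0]
force: [0.1, 0.4, -0.4]
opening: 0.101
grip_force: 19.7
```

View pics/s3.png

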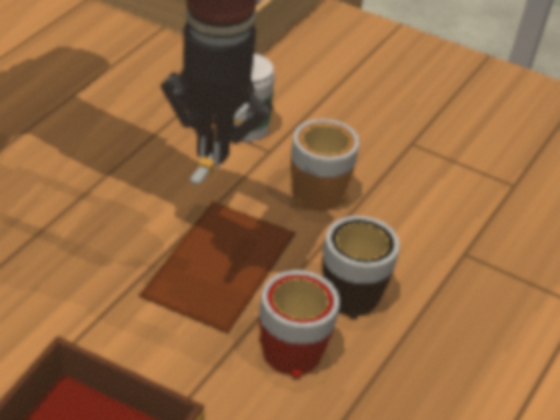

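The bombilla stays level in the grip: in the scene view the knop is at (207,162) and nothing hangs below. I'll hook the strainer under the fixed till edge and raise the gripper round it, so the bombilla turns upright in the pads.

```bash
python3 -m jog '[[[0,0,0],4],[[0,0,0],7.1],[[0,0,0],7.1],[[0,0,0],7.1],[[0,0,0],7.1],[[0,0,0],7.1],[[0,0,0],7.1],[[0,0,0],7.1],[[0,0,0],7.1],[[0,0,0],7.1],[[0,0,0],7.1],[[0,0,0],7.1]]' 0 30
python3 -m jog '[[[0,0,0],7.1],[[0,0,0],7.1],[[0,0,0],7.1],[[0,0,0],7.1],[[0,0,0],7.1],[[0,0,0],7.1],[[0,0,0],7.1],[[0,0,0],7.1],[[0,0,0],7.1],[[0,0,0],7.1],[[0,0,0],7.1],[[0,0,0],7.1]]'
python3 -m jog '[[[0.015,0.003,0],2.5],[[0.03,0.007,0],0],[[0.032,0.007,0],0],[[0.032,0.007,0],0],[[0.032,0.007,0],0],[[0.032,0.007,0],0],[[0.032,0.007,0],0],[[0.032,0.007,0],0],[[0.03,0.007,0],0],[[0.02,0.005,0],0],[[0,0,0],0],[[0,0,0],0]]'
python3 - <<'E'
from h import *
np.set_printoptions(precision=4,suppress=True)
st=manip.state();R=Ro.from_quat(st["tcp_rot"]).as_matrix();print(st["joints"],np.degrees(np.arctan2(R[1,0],R[0,0])),st["tcp_pos"])
s=snap("wrist")
for k in(.06,.1245): print(k,pix(s,st["tcp_pos"]+R@np.array([k,0,-.004])))
cv2.imwrite("pics/w4.png",s["pixels"][:,:,::-1])
print(R.T@(np.array([.5027,-.1687,.022])-st["tcp_pos"]))
E
```

```text
time_s: 12.33
tcp_pos: [0.4736, 0.1242, 0.2013]
tcp_rot: [0.991, 0.137, -0.004, -0.0]
force: [0.5, 0.1, -1.7]
opening: 0.093
grip_force: 32.3
time_s: 13.33
tcp_pos: [0.4736, 0.0593, 0.1979]
tcp_rot: [0.847, -0.53, -0.024, -0.036]
force: [-0.0, 0.4, -0.8]
opening: 0.098
grip_force: 32.4
time_s: 14.33
tcp_pos: [0.5305, -0.2307, 0.1721]
tcp_rot: [0.836, -0.547, -0.026, -0.038]
force: [-0.6, 0.3, -0.3]
opening: 0.096
grip_force: 32.3
[-0.572   0.203   1.7485  0.0803  1.2426  2.1305] -66.35240806170695 [ 0.5305 -0.2307  0.1721]
0.06 [280.7309 154.7092]
0.1245 [280.859    5.7954]
[-0.055   0.006   0.1552]
```

View pics/w4.png

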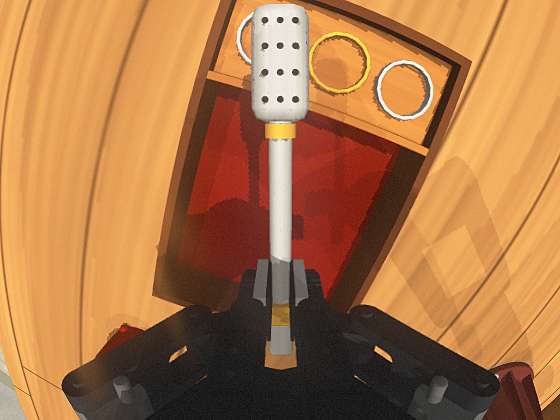

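The wrist view shows the bombilla straight ahead in the grip, with the strainer tip at (281,5), and the till edge running from (208,72) to (430,152). The tool picked up about 5° of tilt because the last joint reached its limit during the turn over the mat. I'll measure that before descending.

```bash
python3 - <<'E'
from h import *
np.set_printoptions(precision=4,suppress=True)
st=manip.state();R=Ro.from_quat(st["tcp_rot"]).as_matrix();p=st["tcp_pos"];print(R)
s=snap("wrist");a=at(s,208,72,.066);b=at(s,430,152,.066);print(a,b)
d=R[:,0];E=a+(b-a)*.5;print("mid",E, at(s,280,98,.066))
y=np.array([-.104,.9946]);print("edge from corners",.5297,-.3008)
for ex in(.53,.545):
    ey=-.3008+.104*(ex-.5297); 
    for back in(.1365,.095):
        g=np.array([ex-d[0]*back,ey-d[1]*back,.022]);print(ex,back,g,R.T@(g-p),"mouth",g+-d*.05)
E
```

```text
[[ 0.4009 -0.9161 -0.0015]
 [-0.9122 -0.3993  0.0915]
 [-0.0844 -0.0353 -0.9958]]
[ 0.6229 -0.2986  0.066 ] [ 0.4423 -0.3149  0.066 ]
mid [ 0.5326 -0.3068  0.066 ] [ 0.566  -0.3006  0.066 ]
edge from corners 0.5297 -0.3008
0.53 0.1365 [ 0.4753 -0.1762  0.022 ] [-0.0584  0.0346  0.155 ] mouth [ 0.4552 -0.1306  0.0262]
0.53 0.095 [ 0.4919 -0.2141  0.022 ] [-0.0172  0.0345  0.1516] mouth [ 0.4719 -0.1685  0.0262]
0.545 0.1365 [ 0.4903 -0.1747  0.022 ] [-0.0538  0.0202  0.1552] mouth [ 0.4702 -0.1291  0.0262]
0.545 0.095 [ 0.5069 -0.2125  0.022 ] [-0.0126  0.0201  0.1517] mouth [ 0.4869 -0.1669  0.0262]
```

```bash
python3 -m jog '[[[-0.016,0.0064,0],0],[[-0.021,0.0084,0],0],[[-0.016,0.0064,0],0],[[-0.01,0.004,0.005],0],[[0,0,0.02],0],[[0,0,0.025],0],[[0,0,0.025],0],[[0,0,0.025],0],[[0,0,0.025],0],[[0,0,0.016],0],[[0,0,0.005],0],[[0,0,0],0]]'
python3 - <<'E'
from h import *
np.set_printoptions(precision=4,suppress=True)
st=manip.state();R=Ro.from_quat(st["tcp_rot"]).as_matrix();p=st["tcp_pos"];print(R,p,st["joints"])
print("tip",p+R@[.1245,0,-.004],"mouth",p+R@[-.05,0,-.004])
E
```

```text
time_s: 15.43
tcp_pos: [0.4826, -0.1686, 0.0326]
tcp_rot: [0.837, -0.546, -0.025, -0.038]
force: [-0.2, -0.2, -1.0]
opening: 0.097
grip_force: 32.4
[[ 0.4034 -0.915  -0.001 ]
 [-0.9113 -0.4018  0.0902]
 [-0.0829 -0.0355 -0.9959]] [ 0.4826 -0.1686  0.0326] [-0.5203  0.267   1.9802  0.0962  0.9425  2.1476]
tip [ 0.5328 -0.2824  0.0262] mouth [ 0.4624 -0.1234  0.0407]
```

The knop, 16 mm wide and only 13 mm from the grip, would foul the pads as the bombilla swings up. So I set it down on the box floor here and re-grip about 20 mm nearer the middle.

```bash
python3 -m jog '[[[0,0,0.006],0],[[0,0,0.004],0],[[0,0,0],0],[[0,0,0],0]]'
python3 -m jog '[[[0,0,0],0],[[0,0,0],0],[[0,0,0],0],[[0.004,0,0],0],[[0.01,0,0],0],[[0.006,0,0.003],0],[[0,0,0.005],0],[[0,0,0.002],0],[[0,0,0],0],[[0,0,0],0]]' 0.35
python3 -m jog '[[[0,0,0],0],[[0,0,0],0],[[0,0,0],0],[[0,0,0],0],[[0,0,0],0]]' 0 30
python3 - <<'E'
from h import *
np.set_printoptions(precision=4,suppress=True)
st=manip.state();R=Ro.from_quat(st["tcp_rot"]).as_matrix();p=st["tcp_pos"];print(R,p,st["joints"])
s=snap("wrist");im=s["pixels"].astype(int)
# white strainer/stem mask: low saturation, bright, over red box; report centre line by rows
sat=im.max(2)-im.min(2);m=(sat<40)&(im.max(2)>90)
for v in range(0,270,12):
    c=np.where(m[v,180:400])[0]+180
    if len(c): print(v,c.min(),c.max(),len(c))
E
```

```text
time_s: 15.77
tcp_pos: [0.4852, -0.1703, 0.0252]
tcp_rot: [0.837, -0.546, -0.022, -0.038]
force: [0.0, -0.1, -0.8]
opening: 0.099
grip_force: 32.4
time_s: 16.6
tcp_pos: [0.4921, -0.187, 0.0123]
tcp_rot: [0.836, -0.546, -0.023, -0.038]
force: [0.0, -0.4, -0.1]
opening: 0.351
grip_force: 0.0
time_s: 17.02
tcp_pos: [0.4927, -0.1873, 0.0131]
tcp_rot: [0.837, -0.546, -0.022, -0.038]
force: [0.3, 0.3, -0.5]
opening: 0.103
grip_force: 29.8
[[ 0.4023 -0.9155  0.0036]
 [-0.9121 -0.4005  0.0874]
 [-0.0786 -0.0384 -0.9962]] [ 0.4927 -0.1873  0.0131] [-0.5413  0.3285  1.9473  0.0974  0.9102  2.1249]
48 257 302 46
60 249 308 60
72 249 308 60
84 249 308 60
96 249 308 60
108 250 308 59
120 250 308 59
132 251 308 58
144 250 308 59
156 252 307 56
168 261 297 37
192 269 291 23
204 269 290 22
216 269 290 22
228 269 290 22
240 270 290 21
252 270 290 21
264 257 303 41
```

```bash
python3 -m jog '[[[0,0,-0.006],0],[[-0.001,0,-0.005],0],[[0.01,0,-0.001],0],[[0.015,0,-0.001],0],[[0.015,0,-0.001],0],[[0.008,0,-0.001],0],[[0,0,0],0],[[0,0,0],0]]'
python3 -m jog '[[[0,0,-0.006],0],[[-0.001,0,-0.005],0],[[0,0,-0.007],0],[[-0.001,0,-0.007],0],[[0,0,-0.0065],0],[[0.002,0,-0.01],0],[[0.002,0,-0.01],0],[[0,0,0],0]]'
python3 - <<'E'
from h import *
st=manip.state();R=Ro.from_quat(st["tcp_rot"]).as_matrix();print(R[:,2])
s=snap("wrist");im=s["pixels"].astype(int)
sat=im.max(2)-im.min(2);m=(sat<40)&(im.max(2)>90)
for v in range(40,270,12):
    c=np.where(m[v,180:400])[0]+180
    if len(c): print(v,c.min(),c.max(),len(c))
E
```

```text
time_s: 17.73
tcp_pos: [0.5117, -0.2321, 0.0244]
tcp_rot: [0.836, -0.547, -0.022, -0.038]
force: [-0.1, -0.6, -0.2]
opening: 0.097
grip_force: 29.8
time_s: 18.4
tcp_pos: [0.5139, -0.2392, 0.0785]
tcp_rot: [0.836, -0.546, -0.02, -0.038]
force: [0.2, 1.0, -1.3]
opening: 0.098
grip_force: 29.2
[ 0.00715795  0.08542053 -0.99631927]
40 182 260 9
52 182 247 19
64 208 399 15
76 388 397 10
88 385 394 10
100 385 394 10
112 389 397 9
124 260 399 10
136 259 299 41
148 259 303 45
160 259 303 35
172 260 303 44
196 272 290 19
208 272 290 19
220 271 290 20
232 271 290 20
244 271 290 20
256 271 290 20
268 257 303 38
```

```bash
python3 -m jog '[[[0.004,0,-0.009],0],[[0.005,0,-0.009],0],[[0.006,0,-0.008],0],[[0.007,0,-0.007],0],[[0.004,0,-0.003],0],[[0.004,0,-0.002],0],[[0,0,0],0],[[0,0,0],0]]'
python3 - <<'E'
from h import *
st=manip.state();R=Ro.from_quat(st["tcp_rot"]).as_matrix();p=st["tcp_pos"]
s=snap("wrist");im=s["pixels"].astype(int)
hsv=cv2.cvtColor(s["pixels"],cv2.COLOR_RGB2HSV)
print("col",[(v,hsv[v,281].tolist()) for v in range(100,262,8)])
for f in(0,30,45,60,70,80):
    c,q=np.cos(np.radians(f)),np.sin(np.radians(f))
    print(f,[pix(s,p+R@[k*c,0,-.003+k*q]).round() for k in(.03,.05,.104)])
cv2.imwrite("pics/w5.png",s["pixels"][:,:,::-1])
E
```

```text
time_s: 19.12
tcp_pos: [0.5241, -0.2686, 0.1108]
tcp_rot: [0.836, -0.546, -0.023, -0.038]
force: [0.6, 1.8, -0.8]
opening: 0.081
grip_force: 29.5
col [(100, [22, 175, 255]), (108, [17, 182, 226]), (116, [21, 183, 253]), (124, [24, 174, 255]), (132, [13, 178, 218]), (140, [15, 165, 245]), (148, [15, 169, 242]), (156, [15, 174, 238]), (164, [13, 175, 137]), (172, [14, 170, 231]), (180, [4, 52, 108]), (188, [16, 29, 205]), (196, [20, 25, 206]), (204, [23, 13, 241]), (212, [19, 186, 234]), (220, [15, 23, 201]), (228, [16, 27, 199]), (236, [19, 22, 197]), (244, [17, 26, 204]), (252, [15, 25, 123]), (260, [13, 29, 125])]
0 [array([281., 221.]), array([281., 177.]), array([281.,  52.])]
30 [array([281., 218.]), array([281., 180.]), array([281.,  91.])]
45 [array([281., 223.]), array([281., 190.]), array([281., 118.])]
60 [array([281., 231.]), array([281., 204.]), array([281., 148.])]
70 [array([281., 237.]), array([281., 215.]), array([280., 169.])]
80 [array([281., 245.]), array([281., 226.]), array([280., 190.])]
```

View pics/w5.png

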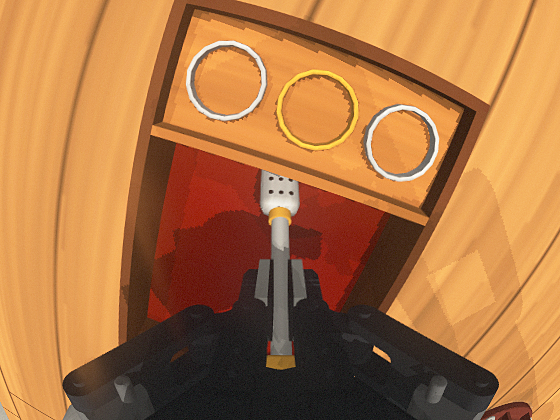

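The ring at (280,213) puts the bombilla about 67° down from the tool's x axis, with its strainer just under the till edge. Next I back it out from the till, lift, turn and carry it to the black mate.

```bash
python3 -m jog '[[[-0.01,0,0],0],[[-0.015,0,0],0],[[-0.015,0,0],0],[[0,0,-0.01],0],[[0,0,-0.02],0],[[0,0,-0.025],0],[[0,0,-0.025],0],[[0,0,-0.025],0],[[0,0,-0.02],0],[[0,0,-0.01],0],[[0,0,0],0]]' 0 35
python3 -m jog '[[[0,0,0],-4],[[0,0,0],-6.6],[[0,0,0],-6.6],[[0,0,0],-6.6],[[0,0,0],-6.6],[[0,0,0],-6.6],[[0,0,0],-6.6],[[0,0,0],-6.6],[[0,0,0],-6.6],[[0,0,0],-6],[[0,0,0],-4],[[0,0,0],0]]'
cat > m.py <<'E'
from h import *
np.set_printoptions(precision=4,suppress=True)
st=manip.state();R=Ro.from_quat(st["tcp_rot"]).as_matrix();p=st["tcp_pos"];print(R,p,st["joints"])
s=snap("wrist");hsv=cv2.cvtColor(s["pixels"],cv2.COLOR_RGB2HSV).astype(int)
print([(v,hsv[v,281].tolist()) for v in range(148,252,6)])
for f in(60,67,74):
    c,q=np.cos(np.radians(f)),np.sin(np.radians(f))
    tip=p+R@[.104*c,0,-.003+.104*q]; print(f,"tip",tip,[pix(s,p+R@[k*c,0,-.003+k*q]).round() for k in(.05,.104)])
    print("  move to put tip 13mm ahead of axis:",R.T@([.6344+.012,.2126,tip[2]]-tip))
cv2.imwrite("pics/w6.png",s["pixels"][:,:,::-1])
E
python3 m.py
```

```text
time_s: 20.08
tcp_pos: [0.5093, -0.2457, 0.2526]
tcp_rot: [0.837, -0.546, -0.019, -0.037]
force: [-0.4, -0.5, -0.1]
opening: 0.075
grip_force: 35.6
time_s: 21.08
tcp_pos: [0.5067, -0.2434, 0.2465]
tcp_rot: [0.999, 0.005, 0.001, -0.044]
force: [0.5, -0.1, -0.8]
opening: 0.077
grip_force: 35.4
[[ 1.      0.0099  0.0008]
 [ 0.0098 -0.996   0.0889]
 [ 0.0016 -0.0889 -0.996 ]] [ 0.5067 -0.2434  0.2465] [-0.6128  0.098   1.7217  0.0747  1.373   0.9316]
[(148, [19, 31, 200]), (154, [6, 105, 34]), (160, [16, 30, 206]), (166, [11, 46, 78]), (172, [23, 23, 196]), (178, [21, 27, 192]), (184, [2, 65, 55]), (190, [20, 22, 206]), (196, [18, 14, 234]), (202, [17, 179, 175]), (208, [18, 185, 175]), (214, [16, 29, 147]), (220, [13, 25, 142]), (226, [16, 33, 145]), (232, [21, 34, 143]), (238, [14, 27, 140]), (244, [16, 32, 137]), (250, [14, 27, 142])]
60 tip [ 0.5587 -0.2352  0.1599] [array([281., 205.]), array([281., 149.])]
  move to put tip 13mm ahead of axis: [ 0.0921 -0.4451  0.0399]
67 tip [ 0.5474 -0.2348  0.1542] [array([281., 212.]), array([281., 163.])]
  move to put tip 13mm ahead of axis: [ 0.1034 -0.4446  0.0398]
74 tip [ 0.5354 -0.2345  0.15  ] [array([281., 220.]), array([281., 178.])]
  move to put tip 13mm ahead of axis: [ 0.1154 -0.4442  0.0398]
```

```bash
python3 -m jog '[[[0.004,-0.02,0.002],0],[[0.008,-0.035,0.003],0],[[0.008,-0.038,0.0034],0],[[0.008,-0.04,0.0036],0],[[0.008,-0.04,0.0036],0],[[0.008,-0.04,0.0036],0],[[0.008,-0.04,0.0036],0],[[0.008,-0.04,0.0036],0],[[0.008,-0.04,0.0036],0],[[0.008,-0.04,0.0036],0],[[0.008,-0.038,0.0034],0],[[0.007,-0.024,0.0022],0]]'
python3 -m jog '[[[0.002,-0.01,0],0],[[0,0,0],0],[[0,0,0],0]]'
sed -i 's/range(148,252,6)/range(90,252,4)/' m.py; python3 m.py
```

```text
time_s: 22.13
tcp_pos: [0.5941, 0.1974, 0.2469]
tcp_rot: [0.999, 0.005, 0.001, -0.044]
force: [0.2, -0.9, -0.4]
opening: 0.075
grip_force: 35.4
time_s: 22.38
tcp_pos: [0.5962, 0.2031, 0.2479]
tcp_rot: [0.999, 0.004, 0.001, -0.043]
force: [-0.5, 0.0, -0.9]
opening: 0.08
grip_force: 35.5
[[ 1.      0.0089  0.002 ]
 [ 0.0087 -0.9963  0.086 ]
 [ 0.0027 -0.086  -0.9963]] [0.5962 0.2031 0.2479] [0.1758 0.1972 1.6072 0.0871 1.3211 1.7169]
[(90, [14, 157, 196]), (94, [14, 154, 195]), (98, [15, 147, 104]), (102, [20, 26, 215]), (106, [10, 138, 48]), (110, [20, 93, 63]), (114, [17, 138, 96]), (118, [19, 140, 126]), (122, [19, 139, 229]), (126, [19, 141, 225]), (130, [20, 149, 223]), (134, [30, 12, 106]), (138, [16, 24, 162]), (142, [20, 26, 180]), (146, [18, 26, 170]), (150, [24, 28, 175]), (154, [19, 28, 126]), (158, [18, 25, 172]), (162, [17, 28, 176]), (166, [20, 33, 94]), (170, [19, 24, 183]), (174, [18, 24, 178]), (178, [21, 25, 171]), (182, [14, 75, 44]), (186, [17, 26, 158]), (190, [21, 30, 180]), (194, [18, 24, 195]), (198, [17, 32, 110]), (202, [18, 172, 147]), (206, [18, 178, 150]), (210, [17, 84, 127]), (214, [19, 34, 126]), (218, [18, 34, 128]), (222, [18, 27, 123]), (226, [14, 34, 128]), (230, [20, 25, 123]), (234, [23, 35, 125]), (238, [17, 33, 122]), (242, [21, 29, 122]), (246, [16, 28, 120]), (250, [23, 28, 119])]
60 tip [0.6484 0.211  0.1613] [array([281., 205.]), array([281., 149.])]
  move to put tip 13mm ahead of axis: [-0.002  -0.0016  0.0001]
67 tip [0.637  0.2114 0.1556] [array([281., 212.]), array([281., 163.])]
  move to put tip 13mm ahead of axis: [ 0.0094 -0.0011  0.0001]
74 tip [0.6251 0.2117 0.1514] [array([281., 220.]), array([281., 178.])]
  move to put tip 13mm ahead of axis: [ 0.0213 -0.0008  0.0001]
```

```bash
python3 - <<'E'
from h import *
from scipy.optimize import minimize
s=snap("wrist");hsv=cv2.cvtColor(s["pixels"],cv2.COLOR_RGB2HSV).astype(int)
rim=((hsv[...,1]<60)&(hsv[...,2]>130)).astype(float); rim=cv2.GaussianBlur(rim,(0,0),1.5)
a=np.radians(np.arange(-130,131,4))
def f(c,r=.0385):
    v=[]
    for t in a:
        u,w=pix(s,[c[0]+r*np.cos(t),c[1]+r*np.sin(t),.1])
        if 0<=u<559 and 0<=w<250 and not 235<u<325 : v.append(rim[int(round(w)),int(round(u))])
    return np.mean(v)
best=sorted(((f((.6344+i/1000,.2126+j/1000),r),i,j,r) for i in range(-12,13) for j in range(-12,13) for r in(.035,.037,.039,.041)),reverse=True)[:8]
print(best, pix(s,[.6344+.032,.2126,.1]),pix(s,[.6344+.044,.2126,.1]))
E
```

```text
[(np.float64(0.8631910915695838), -6, -2, 0.035), (np.float64(0.7212947760101378), -9, -2, 0.035), (np.float64(0.616092435685621), -6, -3, 0.035), (np.float64(0.5285924151163189), -9, -3, 0.035), (np.float64(0.4994121793691403), -6, -2, 0.037), (np.float64(0.3808522202049458), -9, -2, 0.037), (np.float64(0.37522220188891786), -9, -4, 0.035), (np.float64(0.370182422769839), -11, -3, 0.035)] [284.41970034 120.8058103 ] [284.55613514 107.34690133]
  return _methods._mean(a, axis=axis, dtype=dtype,
  ret = ret.dtype.type(ret / rcount)
```

```bash
python3 - <<'E'
from h import *
from scipy.optimize import least_squares
s=snap("wrist");hsv=cv2.cvtColor(s["pixels"],cv2.COLOR_RGB2HSV).astype(int)
m=((hsv[...,1]<45)&(hsv[...,2]>185)); m[230:]=0;m[:,235:325]&=(np.arange(420)<125)[:,None]
P=np.array([at(s,u,v,.1)[:2] for v,u in np.argwhere(m)])
d=np.hypot(*(P-[.636,.212]).T);P=P[(d>.03)&(d<.055)]
for _ in range(4):
    r=least_squares(lambda q:np.hypot(*(P-q[:2]).T)-q[2],[.636,.212,.041],loss="soft_l1",f_scale=.002).x
    e=np.abs(np.hypot(*(P-r[:2]).T)-r[2]);P=P[e<.006]
ang=np.degrees(np.arctan2(*(P-r[:2]).T[::-1]))
print(r,len(P),np.histogram(ang,12,(-180,180))[0],e.mean())
E
```

```text
[0.64107462 0.21589729 0.04193804] 582 [  0   0  47  64 108 133 133  97   0   0   0   0] 0.0011063870810447663
```

```bash
python3 -m jog '[[[0.006,-0.007,0],0],[[0,0,0],0],[[0,0.001,0.012],0],[[0,0.002,0.02],0],[[0,0.002,0.02],0],[[0,0.002,0.02],0],[[0,0,0.005],0],[[0,0,0],0]]'
python3 -m jog '[[[0,0.001,0.01],0],[[0,0.001,0.01],0],[[0,0.001,0.01],0],[[0,0,0.006],0],[[0,0,0.004],0],[[0,0,0],0],[[0,0,0],0]]'
python3 m.py | tail -7
```

```text
time_s: 23.2
tcp_pos: [0.6007, 0.2097, 0.1686]
tcp_rot: [0.999, 0.004, -0.001, -0.043]
force: [-0.3, 0.4, -0.4]
opening: 0.077
grip_force: 35.4
time_s: 23.78
tcp_pos: [0.6031, 0.2109, 0.1317]
tcp_rot: [0.999, 0.004, 0.002, -0.044]
force: [-0.2, -0.2, -0.4]
opening: 0.078
grip_force: 35.4
[(90, [14, 159, 213]), (94, [15, 156, 217]), (98, [15, 159, 202]), (102, [15, 168, 132]), (106, [23, 19, 234]), (110, [19, 18, 232]), (114, [19, 34, 163]), (118, [12, 97, 66]), (122, [10, 85, 69]), (126, [13, 105, 63]), (130, [18, 121, 95]), (134, [27, 19, 119]), (138, [12, 27, 158]), (142, [19, 23, 188]), (146, [18, 23, 185]), (150, [20, 24, 194]), (154, [22, 20, 138]), (158, [16, 29, 192]), (162, [16, 23, 192]), (166, [20, 22, 138]), (170, [19, 21, 193]), (174, [21, 21, 191]), (178, [19, 21, 193]), (182, [26, 36, 49]), (186, [24, 22, 187]), (190, [17, 27, 198]), (194, [19, 25, 216]), (198, [23, 26, 155]), (202, [17, 171, 163]), (206, [18, 173, 165]), (210, [19, 84, 137]), (214, [16, 25, 135]), (218, [24, 19, 135]), (222, [20, 24, 128]), (226, [21, 26, 135]), (230, [22, 29, 132]), (234, [22, 21, 135]), (238, [27, 19, 131]), (242, [15, 26, 138]), (246, [22, 29, 133]), (250, [26, 28, 135])]
60 tip [0.6553 0.219  0.0452] [array([281., 205.]), array([281., 149.])]
  move to put tip 13mm ahead of axis: [-0.009   0.0063 -0.0006]
67 tip [0.644  0.2194 0.0395] [array([281., 212.]), array([281., 163.])]
  move to put tip 13mm ahead of axis: [ 0.0023  0.0068 -0.0006]
74 tip [0.632  0.2196 0.0352] [array([281., 220.]), array([281., 178.])]
  move to put tip 13mm ahead of axis: [ 0.0143  0.0071 -0.0006]
```

```bash
python3 -m jog '[[[0,0,0.004],0],[[0,0,0.004],0],[[0,0,0.003],0],[[0,0,0],0],[[0,0,0],0]]'
python3 -m jog '[[[0,0,0],0],[[0,0,0],0],[[0,0,0],0],[[0,0,0],0],[[0,0,0],0],[[0,0,0],0]]' 0.6
python3 m.py | tail -7 | head -1; python3 - <<'E'
from h import *
s=snap("top");im=s["pixels"];cv2.imwrite("pics/t2.png",im[:,:,::-1])
E
```

```text
time_s: 24.25
tcp_pos: [0.6035, 0.2119, 0.1211]
tcp_rot: [0.999, 0.004, 0.002, -0.044]
force: [0.4, 0.8, -0.6]
opening: 0.074
grip_force: 35.7
time_s: 24.75
tcp_pos: [0.6032, 0.2118, 0.121]
tcp_rot: [0.999, 0.004, 0.002, -0.044]
force: [0.7, 0.1, -0.6]
opening: 0.6
grip_force: 0.0
[(90, [15, 163, 218]), (94, [14, 157, 216]), (98, [14, 158, 206]), (102, [15, 171, 139]), (106, [21, 15, 239]), (110, [24, 15, 235]), (114, [18, 26, 217]), (118, [19, 91, 67]), (122, [12, 103, 67]), (126, [18, 109, 54]), (130, [18, 153, 228]), (134, [21, 138, 244]), (138, [19, 130, 124]), (142, [20, 32, 142]), (146, [20, 36, 141]), (150, [20, 29, 104]), (154, [18, 27, 162]), (158, [17, 18, 97]), (162, [22, 28, 164]), (166, [22, 24, 157]), (170, [18, 46, 55]), (174, [21, 22, 183]), (178, [24, 22, 225]), (182, [19, 193, 200]), (186, [18, 185, 196]), (190, [107, 15, 150]), (194, [26, 24, 151]), (198, [18, 35, 132]), (202, [33, 23, 121]), (206, [10, 31, 122]), (210, [11, 29, 124]), (214, [16, 28, 117]), (218, [16, 27, 122]), (222, [25, 23, 120]), (226, [20, 32, 120]), (230, [16, 29, 116]), (234, [16, 24, 115]), (238, [16, 25, 114]), (242, [23, 19, 110]), (246, [21, 30, 110]), (250, [22, 25, 110])]
```

```bash
python3 -m jog '[[[0,0,-0.01],0],[[0,0,-0.02],0],[[0,0,-0.03],0],[[0,0,-0.03],0],[[0,0,-0.03],0],[[0,0,-0.03],0],[[0,0,-0.01],0],[[-0.03,0,0],0],[[-0.03,0,0],0],[[-0.03,0,0],0],[[0,0,0],0],[[0,0,0],0]]'
python3 - <<'E'
from h import *
S={n:snap(n) for n in("wrist","scene","top")}
for n in S: cv2.imwrite(f"pics/{n}_end.png",S[n]["pixels"][:,:,::-1])
c=(.640,.215)
for n,s in S.items():
    print(n,"rim c",pix(s,[*c,.1]).round(),"exp mouth",pix(s,[.640-.075,.205,.165]).round())
    hsv=cv2.cvtColor(s["pixels"],cv2.COLOR_RGB2HSV)
    # brass pixels (ring/knop) and steel near the cup
    u0,v0=pix(s,[.60,.212,.13]); r=70 if n!="wrist" else 150
    m=np.zeros(hsv.shape[:2],np.uint8); b=cv2.inRange(hsv,(16,150,120),(28,255,255))
    y0,y1,x0,x1=max(0,int(v0-r)),int(v0+r),max(0,int(u0-r)),int(u0+r); m[y0:y1,x0:x1]=b[y0:y1,x0:x1]
    k,l,st,ce=cv2.connectedComponentsWithStats(m)
    print([(st[i].tolist(),ce[i].round(1).tolist()) for i in range(1,k) if st[i,4]>3][:12])
E
```

```text
time_s: 25.85
tcp_pos: [0.511, 0.1971, 0.2793]
tcp_rot: [0.999, 0.005, 0.002, -0.044]
force: [0.1, 0.1, -0.2]
opening: 0.601
grip_force: 0.0
wrist rim c [280.  61.] exp mouth [284. 143.]
[([278, 28, 4, 2, 4], [279.5, 28.8]), ([298, 35, 4, 3, 4], [299.5, 35.8]), ([266, 45, 15, 13, 58], [273.0, 50.9]), ([278, 50, 5, 3, 6], [280.2, 51.3]), ([284, 50, 3, 2, 4], [285.0, 50.5]), ([254, 55, 15, 23, 80], [261.8, 65.8]), ([271, 57, 2, 6, 6], [271.5, 59.5]), ([311, 56, 1, 5, 5], [311.0, 58.0]), ([246, 58, 3, 2, 5], [246.8, 58.6]), ([294, 58, 1, 4, 4], [294.0, 59.5]), ([385, 60, 6, 4, 10], [387.6, 61.6]), ([251, 63, 6, 7, 11], [253.6, 65.4])]
scene rim c [381. 179.] exp mouth [355. 149.]
[([368, 124, 7, 7, 10], [371.8, 126.6]), ([362, 154, 9, 7, 35], [366.7, 157.8])]
top rim c [192. 146.] exp mouth [192. 171.]
[]
```

```bash
python3 - <<'E'
from h import *
np.set_printoptions(precision=4,suppress=True)
s=snap("scene");c,d=ray(s,366.7,157.8)
for y in(.20,.21,.22): print("knop if y=",y,c+d*(y-c[1])/d[1])
w=snap("wrist");hsv=cv2.cvtColor(w["pixels"],cv2.COLOR_RGB2HSV)
b=cv2.inRange(hsv,(16,140,110),(28,255,255));b[:70]=0;b[250:]=0
k,l,st,ce=cv2.connectedComponentsWithStats(cv2.morphologyEx(b,cv2.MORPH_CLOSE,np.ones((3,3))))
for i in range(1,k):
    if st[i,4]>40 and 200<ce[i][0]<360:
        c2,d2=ray(w,*ce[i]); A=np.c_[d,-d2]; q=np.linalg.lstsq(A,c2-c,rcond=None)[0]
        print(st[i],ce[i].round(1),"tri",(c+d*q[0]+c2+d2*q[1])/2,"gap",np.linalg.norm(c+d*q[0]-c2-d2*q[1]))
t=snap("top");a=cv2.imread("pics/top0.png").astype(int)
df=np.abs(t["pixels"][:,:,::-1].astype(int)-a).max(2)
for n,u,v in(("black",193,148),("red",248,152),("tan",127,205),("tin",92,281)): print(n,(df[v-24:v+24,u-24:u+24]>40).mean())
E
```

```text
knop if y= 0.2 [0.6007 0.2    0.1582]
knop if y= 0.21 [0.5966 0.21   0.1489]
knop if y= 0.22 [0.5925 0.22   0.1397]
[248  70  64  25 858] [278.7  79.8] tri [0.6093 0.2055 0.1589] gap 0.02040039979712712
[260 101  23  22 261] [272.1 108.8] tri [0.5942 0.2172 0.1425] gap 0.0011310034297734469
black 0.7026909722222222
red 0.0078125
tan 0.3120659722222222
tin 0.0
```

```bash
python3 -c "
from workcell import manip
print(manip.hand_in())"
```

```text
the job is handed in; nothing more can be done
None
```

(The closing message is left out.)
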